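# Clear the seal case, feel whether its cover is caught, and hold it open

## Task

Lay the tweezers that lie on the blue case flat and lengthwise in the empty compartment of the grey tray, and let go of them. Then tug the case's cover up by its handle, before touching the black knob, to learn whether the catch holds it: if it is caught, give the knob a quarter turn and lift again, and if it comes freely, just go on. Finish while still holding the cover by its handle, at least half open (45 degrees) and still; leave the side cutters, the grease tin and the tape roll where they are.

Things in the scene. Friction and masses are not known exactly. Their poses are not given: they have to be found in the camera images.
- case: Blue case, 190 x 180 x 45 mm (its x, y, z), fixed. Origin: centre of its underside. The hinge of its cover runs along its y at x = +95 mm, z = 45 mm ; -x is its front. The cover is a 6 mm plate, 184 mm wide, its top face at z = 51 mm when shut. Inside, out of sight, a lip on the front wall can hold the catch's cross-bar.
- cover (a joint): Angle of the cover in rad, 0 shut, growing as its front edge rises; stops at 1.3. It weighs 0.35 kg and falls shut when let go at any angle. While caught it has play: it rises about 0.04 rad (4 mm at the handle), then stops firmly.
- cover_handle (a point): Middle of the handle's steel bar on the cover: round, 10 mm thick, along the case's y, free to grip over the middle 60 mm, its centre line 34 mm above the cover's top face and 101 mm from the hinge line. Axes are the cover's (those of the case when shut).
- knob_axis (a point): Point on the knob's axis at the cover's top face, 57 mm in front of the handle (the case's -x), 158 mm from the hinge line. The plain round black knob, 31 mm in diameter, stands from 6 to 27 mm above it (above a narrower neck); z points up the axis. Nothing on it shows how its hidden cross-bar stands.
- knob (a joint): How far the knob has been turned in rad, clockwise from above; 0 at the start, turns either way to 3.3 and stays where left (friction 0.05 Nm). The hidden cross-bar turns with it but starts at an unknown angle, so this does not tell whether it is caught. If caught, a turn of 1.4 to 1.6 either way frees the cover; the same again, or turning a free one, may catch it.
- tweezers: Steel tweezers, 14 x 120 x 10 mm, 20 g, lying flat on the cover between the handle and the hinge. Origin: centre of the underside; the length runs along y, z is up.
- tray: Grey tray on a black base, 160 x 130 x 33 mm, fixed. Origin: centre of its underside. A wall along x parts it into two compartments 152 x 59 mm, floor 19 mm above the bench top, 14 mm below the rim; the cutters lie in the -y one, the +y one is empty. Beware: glass walls meet at a steel post right of the bench at x 0.30, y 0.19 m, 40 mm square, 1.2 m tall; keep the arm left of it.
- compartment (a point): Centre of the floor of the empty compartment, 19 mm above the bench top; axes are the tray's: x along the compartment's length, z up.
- side_cutters: Side cutters with blue grips, 52 x 134 x 14 mm, lying in the other compartment. Origin: centre of the underside. A bystander.
- grease_tin: Flat round tin with a blue lid, 69 mm in diameter, 27 mm high. Origin: centre of the underside. A bystander.
- tape_clear: Roll of clear tape lying flat, 60 mm in diameter, 19 mm high. Origin: centre of the underside. A bystander.

How it is judged:
By the outcome, as a careful person would: the job done as asked, in the order asked, and still so for the second after the job is handed in, while the arm keeps its last pose, push and grip.
It also fails if it takes over 61 s, if anything falls off the work surface, if the arm or the gripper's body presses on something with over 40 N, if the wrist force passes 120 N, or if a joint passes its speed limit or range.

## Robot

A 7-joint arm with a two-finger parallel gripper is mounted at the origin on a cart in front of the work surface, level with it; the furniture and walls round the work are solid. World frame = base frame: x ahead of the robot, y to its left, z up, the work surface at z = 0. Lengths are in m, angles in rad, forces in N, time in s.
With the tool pointing down it reaches from about 0.425 to 0.875 m from the base axis. Payload 4.7 kg.
Tool frame: the origin (TCP) lies between the finger pads, 19 mm behind the fingertips; this is the grasp point; z points along the fingers, y is the line along which they close (so a half turn about z gives the same grasp; the last joint's range is limited). The gripper opens to 87 mm and grips with 3 to 60 N. Pads are 19 mm wide; open, the fingers measure 117 mm over their backs; the gripper's body (75 mm by 190 mm) begins 51 mm behind the grasp point.
Start: joints at [-1.213, 0.321, -0.07, 1.45, 0.023, 1.371, -0.057], TCP at [0.219, 0.612, 0.241] pointing down, gripper open.
Joint ranges: [-2.86, 2.86], [-0.3, 2.09], [-1.38, 1.24], [0.06, 2.45], [-1.56, 4.7], [0.09, 2.05], [-2.69, 2.69]. Speed limits (rad/s): [2.57, 2.57, 3.14, 3.14, 3.14, 3.14, 3.14].

## Interface

Orientations are given as a 3x3 rotation matrix whose columns are the frame's x, y, z axes.
In Python, from cell import arm gives the robot as it stands.
- The arm moves only by the tool arm_command, never from a script. Its argument "plan" is a list of rows, each an object with "dp": the shift along the tool's x, y, z in shares of 0.8 m (1.0 is 0.8 m), a list of three; "dr": the turn, a rotation vector about the tool's x, y, z in shares of 4 rad (1.0 is 4 rad), a list of three. In form: [{"dp": [tx, ty, tz], "dr": [wx, wy, wz]}, ...]. A call has 1 to 10 rows; each row is the pose to reach, as a shift and turn from the pose commanded when the call began, along the tool's axes at that moment; what a row does not reach only later rows make up. A row lasts 1/10 s, in which the tool goes at most 50 mm and 8.59 degrees, less where a joint would pass 70% of its speed; a pose out of reach is approached as far as the arm can. A call with a gripper value outside its range is refused whole. "hand" is the opening, from -1 (shut) to 1 (fully open), set as the call begins (left out, the last holds). The fingers move at their own pace and stop on an object; "newtons" is the grip in N (left out, the last holds). Time passes only in rows, so rows that repeat a pose let the fingers close. It gives the time, the measured TCP pose, the force, the opening and the grip force at its end, in the units of the state.
- arm.get_state(): the state, without advancing time (a new reading comes with each control period).
- arm.get_image(name): name is "side" or "top" or "wrist"; returns the picture (420x560x3 uint8, red, green, blue); there is no depth.
- arm.camera_info(name): a dict with "fx", "fy", "cx", "cy" (pixels), "k1" (the pictures are not rectified: a ray, as slopes to the right and down, at radius r is drawn at 1 + k1 r^2 times it, then the intrinsics apply), "R" (3x3) and "t" (3): a world point X has camera coordinates R X + t. Camera axes: x right, y down, z forward; pixel columns grow to the right and rows downward; lengths in m; the calibration is good to about 2 mm. A picture is of the moment at which its call begins: read the wrist's pose just before it. camera_info takes no time and is no camera call; for the wrist camera it gives the pose at the moment of the call.
- arm.finish_job(): hands the job in; it is judged then, once.
The state is a dict: "time": time; "joints": joint angles; "qvel": joint speeds; "joint_efforts": joint torques, N m; "eef_pos": TCP position; "eef_rot": TCP orientation; "wrist_force": force on the tool from outside, world axes, zero at the start; "ft_torque": the same for the moment, N m; "grip_width": opening from 0.0 (shut) to 1.0 (fully open); "grasp_force": force on a finger pad.
Only numpy, scipy, OpenCV 4.12 (cv2) and the standard library are available. Lean on these libraries where they do the work, as an engineer would, in place of code of your own. Each camera call takes 0.05 s, during which the arm holds its last target. There are 200 camera calls.

## Working session

There is one attempt and no reset: what is moved stays moved. The work goes in short steps, Python scripts to look and compute and a tool call to move; the robot and the scene stay as the last step left them, time stands still between calls to the robot, and variables do not carry over. Pictures are saved under pics/ and viewed, at most 10 in all, crops included, and the job is handed in when it is done.

Besides the shell and the picture viewer there is one more tool, called after "Emit:" as name(argument=value, ...), one argument or row to a line, values as JSON. arm_command: Moves the arm, as the interface text tells. Its arguments: {"type":"object","properties":{"plan":{"type":"array","items":{"type":"object","properties":{"dp":{"type":"array","items":{"type":"number"}},"dr":{"type":"array","items":{"type":"number"}}}}},"hand":{"type":"number"},"newtons":{"type":"number"}},"required":["plan"]}

```bash
mkdir -p pics; ls
python3 - <<'E'
from cell import arm
import cv2
s=arm.get_state();print(s['time'],s['eef_pos'],s['eef_rot'],s['grip_width'],s['wrist_force'])
for n in("top","side"):
    im=arm.get_image(n);cv2.imwrite(f"pics/{n}0.png",im[:,:,::-1]);print(n,arm.camera_info(n))
E
```

```text
pics
0.0 [0.21895661 0.61146051 0.24014657] [[-9.41493663e-01  3.37030279e-01 -5.22161998e-04]
 [ 3.37030658e-01  9.41491860e-01 -1.84718859e-03]
 [-1.30947216e-04 -1.91510095e-03 -9.99998158e-01]] 0.999048420160425 [ 0.32615945 -0.48955341 -0.59797558]
top {'fx': 407.74995035086476, 'fy': 407.74995035086476, 'cx': 280.4198894672553, 'cy': 208.9362161783624, 'k1': -0.09575114899424163, 'R': array([[-0.00965561, -0.99988802,  0.01143316],
       [-0.99533913,  0.00851329, -0.09606012],
       [ 0.09595203, -0.01230739, -0.99530987]]), 't': array([0.44592488, 0.41442628, 0.8978018 ])}
side {'fx': 409.6985926110295, 'fy': 409.6985926110295, 'cx': 276.144626159267, 'cy': 215.4788596224931, 'k1': -0.005305834746577805, 'R': array([[-0.95820326,  0.28588742, -0.01071916],
       [ 0.21103191,  0.6810206 , -0.70119646],
       [-0.19316328, -0.67415081, -0.71288753]]), 't': array([ 0.24129409, -0.32316926,  1.2895394 ])}
```

View pics/top0.png

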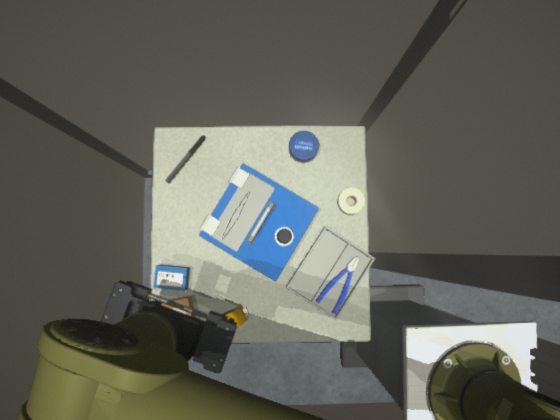

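View pics/side0.png

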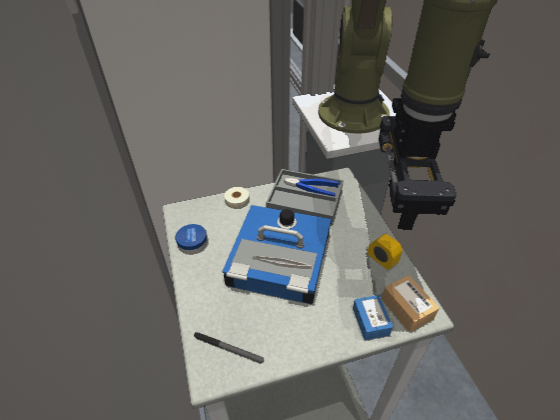

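The top view shows the case at about (260,222), the handle at (262,222), the knob at (284,236), the tweezers at (237,213), and the tray at (330,270) with its empty compartment on the left. The side view agrees. I'll zoom in to get accurate pixels.

Run:
```python
import cv2
a=cv2.imread("pics/top0.png")[155:325,185:385];cv2.imwrite("pics/topz.png",cv2.resize(a,None,fx=3.5,fy=3.5,interpolation=cv2.INTER_CUBIC))
a=cv2.imread("pics/side0.png")[160:305,210:360];cv2.imwrite("pics/sidez.png",cv2.resize(a,None,fx=4,fy=4,interpolation=cv2.INTER_CUBIC))
```

```text
(no output)
```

View pics/topz.png

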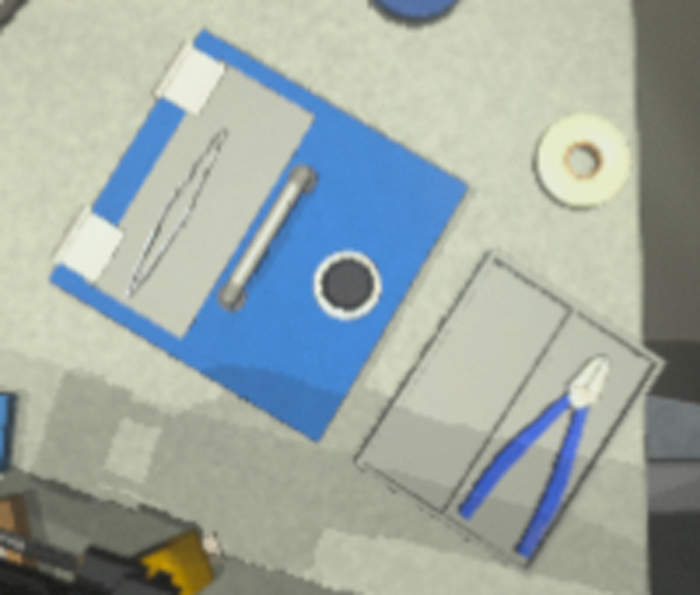

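View pics/sidez.png

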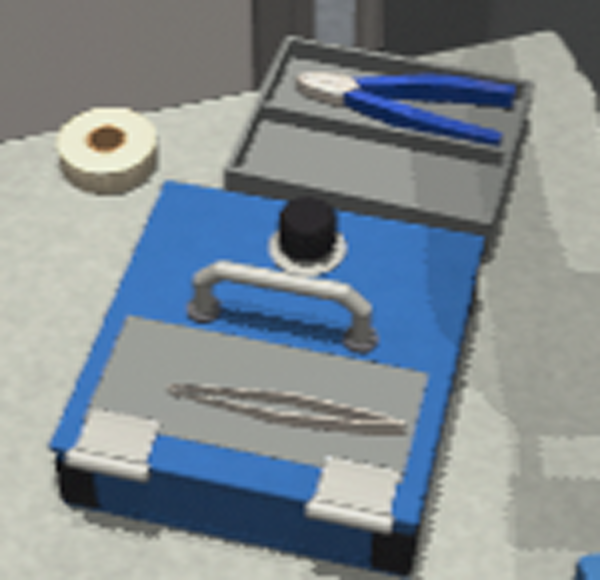

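The zoomed top view shows these points:
- Cover corners at (204,30), (468,186), (318,440) and (52,280).
- Handle ends at (303,178) and (231,297), and the knob at (348,285).
- Tweezers from (222,131) to (129,295).
- Tray rim corners at (490,252), (663,362), (528,568) and (356,461).

In the side zoom I see:
- Knob top at (307,208) and tweezers ends at (170,390) and (405,430).
- Handle bar from (215,268) to (350,295).
- Rim corners at (290,38), (532,85), (490,228) and (228,172).

```bash
cat > h.py <<'E'
import numpy as np
from cell import arm
def ray(n,p,ci=None):
    c=ci or arm.camera_info(n);p=np.atleast_2d(p).astype(float)
    d=(p-[c['cx'],c['cy']])/[c['fx'],c['fy']];u=d.copy()
    for _ in range(20): u=d/(1+c['k1']*(u**2).sum(1,keepdims=True))
    R=np.array(c['R']);return -R.T@c['t'],np.c_[u,np.ones(len(u))]@R
def onz(n,p,z,ci=None):
    o,d=ray(n,p,ci);return o+d*((z-o[2])/d[:,2])[:,None]
T=lambda p:(np.array(p)+.5)/3.5-.5+[185,155]
S=lambda p:(np.array(p)+.5)/4-.5+[210,160]
E
python3 - <<'E'
from h import *
np.set_printoptions(precision=4,suppress=True)
ang=lambda a,b:np.degrees(np.arctan2(*(a-b)[[1,0]]))
def show(l,t,s,z):
    for n,q in(("top",T(t)),("side",S(s))):
        P=onz(n,q,z)[:,:2];print(l,n,P.tolist() if 0 else P.round(4).tolist(),'mean',P.mean(0),[ (round(float(np.linalg.norm(P[i]-P[i-1])),4),round(float(ang(P[i],P[i-1])),1)) for i in range(len(P))] if len(P)>1 else '')
show('cover',[(204,30),(468,186),(318,440),(52,280)],[(415,525),(488,232),(165,182),(55,447)][::1],.051)
show('handle',[(303,178),(231,297)],[(215,268),(350,295)],.085)
show('knob',[(348,285)],[(307,208)],.078)
show('tweez',[(222,131),(129,295)],[(170,390),(405,430)],.058)
show('tray',[(490,252),(663,362),(528,568),(356,461)],[(228,172),(290,38),(532,85),(490,228)],.033)
E
```

```text
cover top [[0.5164, 0.5236], [0.417, 0.3603], [0.2624, 0.4545], [0.3611, 0.6173]] mean [0.3892 0.4889] [(0.1814, -31.1), (0.1911, -121.3), (0.1811, 148.7), (0.1904, 58.8)]
cover side [[0.364, 0.6208], [0.2597, 0.4535], [0.4192, 0.3627], [0.5158, 0.5271]] mean [0.3897 0.491 ] [(0.1784, 148.3), (0.1972, -121.9), (0.1835, -29.6), (0.1907, 59.6)]
handle top [[0.4193, 0.462], [0.3491, 0.505]] mean [0.3842 0.4835] [(0.0823, -31.5), (0.0823, 148.5)]
handle side [[0.4171, 0.4661], [0.3574, 0.5039]] mean [0.3872 0.485 ] [(0.0706, -32.3), (0.0706, 147.7)]
knob top [[0.3558, 0.4358]] mean [0.3558 0.4358] 
knob side [[0.3571, 0.4321]] mean [0.3571 0.4321] 
tweez top [[0.4516, 0.5119], [0.3514, 0.5688]] mean [0.4015 0.5404] [(0.1152, -29.6), (0.1152, 150.4)]
tweez side [[0.4545, 0.5148], [0.3516, 0.5724]] mean [0.4031 0.5436] [(0.1179, -29.2), (0.1179, 150.8)]
tray top [[0.377, 0.3453], [0.3066, 0.2373], [0.1802, 0.3249], [0.2478, 0.431]] mean [0.2779 0.3346] [(0.1551, -33.6), (0.1289, -123.1), (0.1538, 145.2), (0.1258, 57.5)]
tray side [[0.3783, 0.3471], [0.3071, 0.2397], [0.1781, 0.328], [0.2494, 0.435]] mean [0.2782 0.3375] [(0.156, -34.3), (0.1289, -123.6), (0.1562, 145.6), (0.1286, 56.4)]
```

```bash
cat >> h.py <<'E'
from scipy.spatial.transform import Rotation as Ro
np.set_printoptions(precision=4,suppress=True)
def pose(ya,tilt=0,ax=None):
    "down tool, closing axis y at ya deg; then world tilt deg about horizontal axis at ax deg"
    a=np.radians(ya);y=np.array([np.cos(a),np.sin(a),0]);z=np.array([0,0,-1.]);M=np.c_[np.cross(y,z),y,z]
    if tilt: b=np.radians(ax);M=Ro.from_rotvec(np.radians(tilt)*np.array([np.cos(b),np.sin(b),0])).as_matrix()@M
    return M
def to(*targets):
    s=arm.get_state();R=np.array(s['eef_rot']);print('t',s['time'],'p',s['eef_pos'],'w',s['grip_width'],'F',s['wrist_force'],'q',np.array(s['joints']))
    for p,M in targets:
        print('dp',np.round(R.T@(np.array(p)-s['eef_pos']),4),'dr',Ro.from_matrix(R.T@M).as_rotvec(degrees=True).round(2))
E
python3 -c "
from h import *
to(([.4023,.542,.15],pose(60.5)),([.4023,.542,.073],pose(60.5)))"
```

```text
t 0.1 p [0.219  0.6115 0.2403] w 1.0014951984764813 F [ 0.2688 -0.1733 -0.3684] q [-1.2129  0.3218 -0.0701  1.4516  0.0226  1.3708 -0.0569]
dp [-0.196  -0.0035  0.0903] dr [-0.1   0.01  9.8 ]
dp [-0.196  -0.0034  0.1673] dr [-0.1   0.01  9.8 ]
```

The manual's scale: shifts go in shares of 0.8 m and turns go in shares of 4 rad. Converting my numbers, -0.196 m is -0.245, -0.0035 m is -0.0044, 9.8 degrees is 0.0428.

Emit:
arm_command(
  plan=[
    {"dp": [-0.0625,0,0.0275],"dr": [0,0,0.0218]},
    {"dp": [-0.1225,-0.0025,0.0563],"dr": [0,0,0.0428]},
    {"dp": [-0.1838,-0.0038,0.085],"dr": [-0.0004,0,0.0428]},
    {"dp": [-0.245,-0.0044,0.1125],"dr": [-0.0004,0,0.0428]},
    {"dp": [-0.245,-0.0044,0.1125],"dr": [-0.0004,0,0.0428]},
    {"dp": [-0.245,-0.0044,0.1125],"dr": [-0.0004,0,0.0428]},
    {"dp": [-0.245,-0.0044,0.1125],"dr": [-0.0004,0,0.0428]},
    {"dp": [-0.245,-0.0044,0.1125],"dr": [-0.0004,0,0.0428]},
  ],
  hand=-0.08,
  newtons=20,
)

```text
time: 0.9
eef_pos: [0.3998, 0.5449, 0.1523]
eef_rot: [[-0.872, 0.489, -0.0], [0.489, 0.872, 0.004], [0.002, 0.003, -1.0]]
wrist_force: [-0.3, 0.1, 0.5]
grip_width: 0.472
grasp_force: 0.0
```

```bash
python3 -c "
from h import *
import cv2,pickle
to(([.4023,.542,.073],pose(60.5)))
ci=arm.camera_info('wrist');im=arm.get_image('wrist')
pickle.dump(ci,open('ci.p','wb'))
cv2.imwrite('pics/w1.png',im[:,:,::-1])"
```

```text
t 0.9 p [0.3998 0.5449 0.1523] w 0.47181843969871534 F [-0.307   0.1486  0.5255] q [-1.0028  0.4215  0.0354  1.496  -0.0177  1.2212  0.0953]
dp [-0.0037 -0.0016  0.0793] dr [ 0.19 -0.11  0.22]
```

View pics/w1.png

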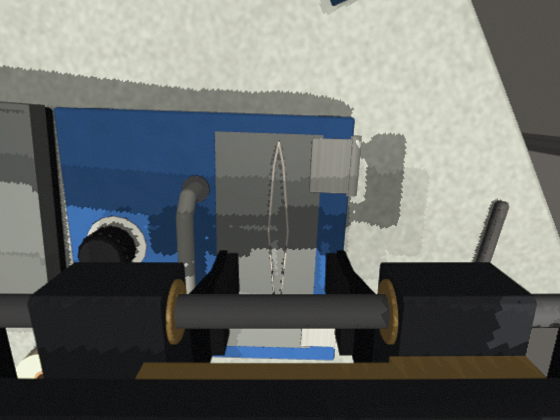

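The wrist view shows the tweezers (tip at (279,143)) centred between the fingers and parallel to the pads, so I'll descend.

To row units: 0.079 m is 0.0988, 0.072 m is 0.09, 0.2 degrees is 0.0009.

Emit:
arm_command(
  plan=[
    {"dp": [-0.005,-0.0019,0.0375],"dr": [0.0009,-0.0004,0]},
    {"dp": [-0.005,-0.0019,0.0688],"dr": [0.0009,-0.0004,0]},
    {"dp": [-0.005,-0.0019,0.09],"dr": [0.0009,-0.0004,0]},
    {"dp": [-0.005,-0.0019,0.0988],"dr": [0.0009,-0.0004,0]},
    {"dp": [-0.005,-0.0019,0.0988],"dr": [0.0009,-0.0004,0]},
    {"dp": [-0.005,-0.0019,0.0988],"dr": [0.0009,-0.0004,0]},
  ],
)

```text
time: 1.55
eef_pos: [0.4054, 0.5405, 0.0736]
eef_rot: [[-0.871, 0.492, 0.002], [0.492, 0.871, -0.001], [-0.002, 0.0, -1.0]]
wrist_force: [1.0, -0.2, -0.4]
grip_width: 0.461
grasp_force: 0.0
```

Emit:
arm_command(
  plan=[
    {"dp": [0,0,0]},
    {"dp": [0,0,0]},
    {"dp": [0,0,0]},
    {"dp": [0,0,0]},
    {"dp": [0,0,0]},
    {"dp": [0,0,0]},
  ],
  hand=-1,
  newtons=15,
)

```text
validation failed for argument at $.pl...
```

Emit:
arm_command(
  plan=[
    {"dp": [0,0,0],"dr": [0,0,0]},
    {"dp": [0,0,0],"dr": [0,0,0]},
    {"dp": [0,0,0],"dr": [0,0,0]},
    {"dp": [0,0,0],"dr": [0,0,0]},
    {"dp": [0,0,0],"dr": [0,0,0]},
    {"dp": [0,0,0],"dr": [0,0,0]},
  ],
  hand=-1,
  newtons=15,
)

```text
time: 2.15
eef_pos: [0.4054, 0.5395, 0.0725]
eef_rot: [[-0.87, 0.492, 0.001], [0.492, 0.87, -0.002], [-0.002, -0.001, -1.0]]
wrist_force: [0.4, -0.5, 0.4]
grip_width: 0.149
grasp_force: 15.0
```

```bash
python3 -c "
from h import *
to(([.4054,.5395,.15],pose(60.5)),([.298,.360,.12],pose(56.2)),([.298,.360,.042],pose(56.2)))"
```

```text
t 2.15 p [0.4054 0.5395 0.0725] w 0.1485256914199246 F [ 0.351  -0.4773  0.3798] q [-0.9947  0.4916  0.0368  1.5655 -0.0176  1.0862  0.1019]
dp [-0.0002 -0.0001 -0.0775] dr [-0.08  0.1  -0.  ]
dp [ 0.005  -0.2092 -0.0472] dr [-0.08  0.1   4.3 ]
dp [ 0.0051 -0.2091  0.0308] dr [-0.08  0.1   4.3 ]
```

To row units: -0.209 m is -0.2613, -0.08 m is -0.1, 4.3 degrees is 0.0188.

Emit:
arm_command(
  plan=[
    {"dp": [0,0,-0.0375],"dr": [0,0,0]},
    {"dp": [0,0,-0.0813],"dr": [0,0,0]},
    {"dp": [0,-0.025,-0.1],"dr": [0,0,0.0044]},
    {"dp": [0.0025,-0.075,-0.1],"dr": [0,0,0.0087]},
    {"dp": [0.0038,-0.125,-0.1],"dr": [0,0,0.0131]},
    {"dp": [0.005,-0.175,-0.0875],"dr": [0,0,0.0175]},
    {"dp": [0.0063,-0.225,-0.0688],"dr": [0,0,0.0188]},
    {"dp": [0.0063,-0.2613,-0.0588],"dr": [0,0,0.0188]},
    {"dp": [0.0063,-0.2613,-0.0588],"dr": [0,0,0.0188]},
    {"dp": [0.0063,-0.2613,-0.0588],"dr": [0,0,0.0188]},
  ],
)

```text
time: 3.15
eef_pos: [0.2981, 0.3602, 0.12]
eef_rot: [[-0.831, 0.556, 0.001], [0.556, 0.831, -0.001], [-0.002, -0.0, -1.0]]
wrist_force: [0.6, 0.7, 0.8]
grip_width: 0.149
grasp_force: 15.0
```

```bash
python3 -c "
from h import *
import cv2
to(([.298,.360,.042],pose(56.2)))
im=arm.get_image('side')
cv2.imwrite('pics/s2.png',cv2.resize(im[100:310,170:410,::-1],None,fx=2.5,fy=2.5,interpolation=2))"
```

```text
t 3.15 p [0.2981 0.3602 0.12  ] w 0.14934585472205764 F [0.6015 0.7047 0.7909] q [-0.9841  0.0352  0.0474  2.038  -0.      1.0687  0.0439]
dp [ 0.0001 -0.0002  0.078 ] dr [-0.02  0.09 -0.01]
```

View pics/s2.png

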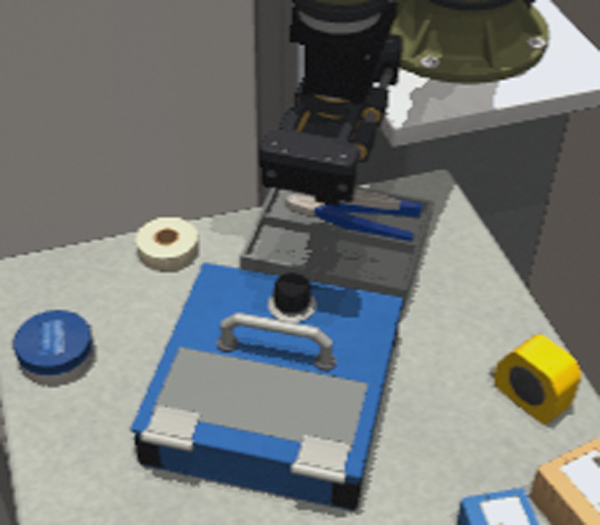

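The side view shows the tweezers off the case and held, with the gripper clear of the post and above the tray. I'll lower them in.

To row units: 0.078 m is 0.0975, 0.07 m is 0.0875.

Emit:
arm_command(
  plan=[
    {"dp": [0,0,0.0375],"dr": [0,0,0]},
    {"dp": [0,0,0.0688],"dr": [0,0,0]},
    {"dp": [0,0,0.0875],"dr": [0,0,0]},
    {"dp": [0,0,0.0975],"dr": [0,0,0]},
    {"dp": [0,0,0.0975],"dr": [0,0,0]},
    {"dp": [0,0,0.0975],"dr": [0,0,0]},
    {"dp": [0,0,0.0975],"dr": [0,0,0]},
  ],
)

```text
time: 3.9
eef_pos: [0.2986, 0.3608, 0.0425]
eef_rot: [[-0.831, 0.556, 0.002], [0.556, 0.831, -0.001], [-0.002, 0.0, -1.0]]
wrist_force: [-0.1, -0.4, -0.2]
grip_width: 0.15
grasp_force: 15.0
```

To row units: 0.001 m is 0.0013.

Emit:
arm_command(
  plan=[
    {"dp": [0,0,0.0013],"dr": [0,0,0]},
    {"dp": [0,0,0.0013],"dr": [0,0,0]},
    {"dp": [0,0,0.0013],"dr": [0,0,0]},
    {"dp": [0,0,0.0013],"dr": [0,0,0]},
  ],
  hand=-0.48,
)

```text
time: 4.3
eef_pos: [0.2981, 0.36, 0.0408]
eef_rot: [[-0.831, 0.556, 0.001], [0.556, 0.831, -0.002], [-0.002, -0.001, -1.0]]
wrist_force: [-0.6, -0.1, -0.0]
grip_width: 0.257
grasp_force: 0.0
```

To row units: -0.11 m is -0.1375, -0.09 m is -0.1125.

Emit:
arm_command(
  plan=[
    {"dp": [0,0,-0.0125],"dr": [0,0,0]},
    {"dp": [0,0,-0.0375],"dr": [0,0,0]},
    {"dp": [0,0,-0.075],"dr": [0,0,0]},
    {"dp": [0,0,-0.1125],"dr": [0,0,0]},
    {"dp": [0,0,-0.1375],"dr": [0,0,0]},
  ],
)

```text
time: 4.8
eef_pos: [0.2986, 0.3609, 0.1536]
eef_rot: [[-0.831, 0.556, 0.003], [0.556, 0.831, 0.0], [-0.002, 0.002, -1.0]]
wrist_force: [0.1, 1.0, 0.2]
grip_width: 0.253
grasp_force: 0.0
```

```bash
python3 -c "
from h import *
import cv2
to(([.386,.4845,.15],pose(58.6)),([.386,.4845,.086],pose(58.6)))
"
```

```text
t 4.8 p [0.2986 0.3609 0.1536] w 0.25329447001430927 F [0.1142 0.9754 0.1691] q [-0.9854 -0.0005  0.0477  2.0008  0.002   1.1394  0.0423]
dp [-0.0039  0.1513  0.0039] dr [ 0.1   0.11 -2.4 ]
dp [-0.0038  0.1512  0.0679] dr [ 0.1   0.11 -2.4 ]
```

To row units: 0.151 m is 0.1888, 0.085 m is 0.1063, -2.4 degrees is -0.0105.

Emit:
arm_command(
  plan=[
    {"dp": [-0.0013,0.05,0],"dr": [0,0,-0.0044]},
    {"dp": [-0.0025,0.1063,0],"dr": [0,0,-0.0087]},
    {"dp": [-0.005,0.1563,0.005],"dr": [0,0,-0.0105]},
    {"dp": [-0.005,0.1888,0.005],"dr": [0.0004,0.0004,-0.0105]},
    {"dp": [-0.005,0.1888,0.005],"dr": [0.0004,0.0004,-0.0105]},
    {"dp": [-0.005,0.1888,0.005],"dr": [0.0004,0.0004,-0.0105]},
    {"dp": [-0.005,0.1888,0.005],"dr": [0.0004,0.0004,-0.0105]},
  ],
  hand=-0.26,
)

```text
time: 5.5
eef_pos: [0.3848, 0.4826, 0.1467]
eef_rot: [[-0.854, 0.521, -0.002], [0.521, 0.854, -0.003], [0.0, -0.004, -1.0]]
wrist_force: [-0.4, -0.0, -0.3]
grip_width: 0.368
grasp_force: 0.0
```

```bash
python3 -c "
from h import *
import cv2
to(([.386,.4845,.085],pose(58.6)))
a=arm.get_image('side');b=arm.get_image('wrist')
im=np.hstack([cv2.resize(a[140:300,200:360],(400,400),interpolation=2),cv2.resize(b[:,:],(400,400))])
cv2.imwrite('pics/c3.png',im[:,:,::-1])"
```

```text
t 5.5 p [0.3848 0.4826 0.1467] w 0.3676495750933566 F [-0.3658 -0.0254 -0.2775] q [-0.9879  0.3136  0.0569  1.6539 -0.0187  1.1786  0.0962]
dp [-0.      0.0025  0.0617] dr [-0.23 -0.01 -0.  ]
```

View pics/c3.png

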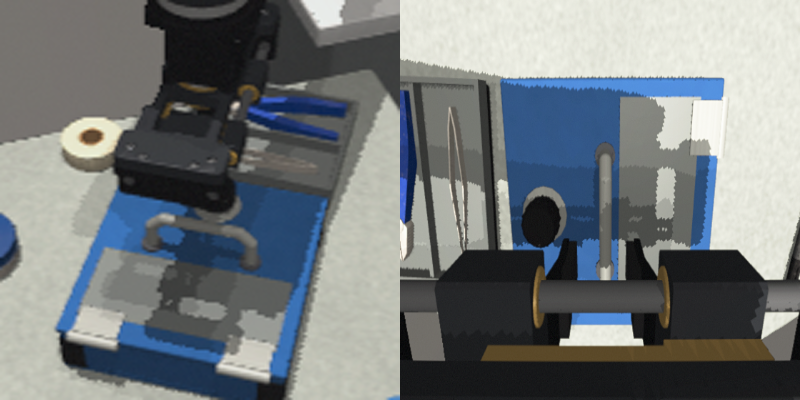

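The tweezers lie flat and lengthwise in the empty compartment. In the right-hand picture the handle bar (605,220) is centred between the fingers and aligned with the pads. I'll descend and grip it.

To row units: 0.0615 m is 0.0769, 0.057 m is 0.0713.

Emit:
arm_command(
  plan=[
    {"dp": [0,0.0019,0.0313],"dr": [0,0,0]},
    {"dp": [0,0.0019,0.0563],"dr": [0,0,0]},
    {"dp": [0,0.0019,0.0713],"dr": [0,0,0]},
    {"dp": [0,0.0019,0.0769],"dr": [0,0,0]},
    {"dp": [0,0.0019,0.0769],"dr": [0,0,0]},
    {"dp": [0,0.0019,0.0769],"dr": [0,0,0]},
  ],
)

```text
time: 6.2
eef_pos: [0.3864, 0.485, 0.086]
eef_rot: [[-0.854, 0.521, -0.001], [0.521, 0.854, -0.001], [-0.0, -0.002, -1.0]]
wrist_force: [0.6, -0.6, 0.2]
grip_width: 0.372
grasp_force: 0.0
```

Emit:
arm_command(
  plan=[
    {"dp": [0,0,0],"dr": [0,0,0]},
    {"dp": [0,0,0],"dr": [0,0,0]},
    {"dp": [0,0,0],"dr": [0,0,0]},
    {"dp": [0,0,0],"dr": [0,0,0]},
    {"dp": [0,0,0],"dr": [0,0,0]},
    {"dp": [0,0,0],"dr": [0,0,0]},
  ],
  hand=-1,
  newtons=35,
)

```text
time: 6.8
eef_pos: [0.3865, 0.4853, 0.0853]
eef_rot: [[-0.854, 0.521, -0.001], [0.521, 0.854, -0.001], [-0.0, -0.001, -1.0]]
wrist_force: [2.2, 2.2, -1.2]
grip_width: 0.103
grasp_force: 35.0
```

To row units: -0.006 m is -0.0075, -0.004 m is -0.005.

Emit:
arm_command(
  plan=[
    {"dp": [0,0,-0.0025],"dr": [0,0,0]},
    {"dp": [0,0,-0.005],"dr": [0,0,0]},
    {"dp": [0,0,-0.0075],"dr": [0,0,0]},
    {"dp": [0,0,-0.0075],"dr": [0,0,0]},
    {"dp": [0,0,-0.0075],"dr": [0,0,0]},
  ],
)

```text
time: 7.3
eef_pos: [0.3871, 0.4865, 0.0889]
eef_rot: [[-0.854, 0.521, 0.001], [0.521, 0.854, 0.001], [-0.0, 0.001, -1.0]]
wrist_force: [8.2, 11.3, -16.4]
grip_width: 0.103
grasp_force: 35.0
```

To row units: -0.004 m is -0.005, -0.003 m is -0.0038.

Emit:
arm_command(
  plan=[
    {"dp": [0,0,-0.0038],"dr": [0,0,0]},
    {"dp": [0,0,-0.005],"dr": [0,0,0]},
    {"dp": [0,0,-0.005],"dr": [0,0,0]},
    {"dp": [0,0,-0.005],"dr": [0,0,0]},
  ],
)

```text
time: 7.7
eef_pos: [0.3871, 0.4865, 0.0894]
eef_rot: [[-0.854, 0.521, 0.001], [0.521, 0.854, 0.0], [-0.001, 0.001, -1.0]]
wrist_force: [11.8, 16.3, -33.0]
grip_width: 0.103
grasp_force: 35.0
```

The cover is caught: it stops about 4 mm up while the force climbs to 33 N. I'll lower it, release and go to the knob.

To row units: 0.0095 m is 0.0119, 0.006 m is 0.0075.

Emit:
arm_command(
  plan=[
    {"dp": [0,0,0.0038],"dr": [0,0,0]},
    {"dp": [0,0,0.0075],"dr": [0,0,0]},
    {"dp": [0,0,0.0119],"dr": [0,0,0]},
    {"dp": [0,0,0.0119],"dr": [0,0,0]},
    {"dp": [0,0,0.0119],"dr": [0,0,0]},
  ],
)

```text
time: 8.2
eef_pos: [0.3864, 0.4853, 0.0855]
eef_rot: [[-0.854, 0.521, -0.001], [0.521, 0.854, -0.001], [-0.0, -0.001, -1.0]]
wrist_force: [2.5, 5.2, -3.6]
grip_width: 0.099
grasp_force: 35.0
```

Emit:
arm_command(
  plan=[
    {"dp": [0,0,0],"dr": [0,0,0]},
    {"dp": [0,0,0],"dr": [0,0,0]},
    {"dp": [0,0,0],"dr": [0,0,0]},
    {"dp": [0,0,0],"dr": [0,0,0]},
    {"dp": [0,0,0],"dr": [0,0,0]},
  ],
  hand=-0.26,
)

```text
time: 8.7
eef_pos: [0.3858, 0.4843, 0.0853]
eef_rot: [[-0.854, 0.521, -0.002], [0.521, 0.854, -0.003], [0.0, -0.004, -1.0]]
wrist_force: [0.4, -0.5, 0.3]
grip_width: 0.356
grasp_force: 0.0
```

To row units: -0.055 m is -0.0688, -0.04 m is -0.05.

Emit:
arm_command(
  plan=[
    {"dp": [0,0,-0.0188],"dr": [0,0,0]},
    {"dp": [0,0,-0.05],"dr": [0,0,0]},
    {"dp": [0,0,-0.0688],"dr": [0,0,0]},
    {"dp": [0,0,-0.0688],"dr": [0,0,0]},
  ],
)

```text
time: 9.1
eef_pos: [0.3874, 0.4864, 0.1441]
eef_rot: [[-0.854, 0.521, 0.002], [0.521, 0.854, 0.002], [-0.0, 0.003, -1.0]]
wrist_force: [-0.5, 0.5, 0.2]
grip_width: 0.366
grasp_force: 0.0
```

```bash
python3 -c "
from h import *
to(([.356,.435,.14],pose(58.6+43)),([.356,.435,.074],pose(58.6+43)),([.356,.435,.074],pose(58.6-43)))
"
```

```text
t 9.1 p [0.3874 0.4864 0.1441] w 0.3656570936963728 F [-0.5123  0.5352  0.185 ] q [-0.988   0.3199  0.0569  1.651  -0.0194  1.1683  0.0963]
dp [-0.     -0.0602  0.004 ] dr [  0.15   0.08 -43.  ]
dp [-0.     -0.0604  0.07  ] dr [  0.15   0.08 -43.  ]
dp [-0.     -0.0604  0.07  ] dr [ 0.17 -0.05 43.  ]
```

To row units: -0.059 m is -0.0738, 0.004 m is 0.005, -43 degrees is -0.1876.

Emit:
arm_command(
  plan=[
    {"dp": [0,-0.025,0],"dr": [0,0,-0.0371]},
    {"dp": [0,-0.0563,0],"dr": [0,0,-0.0742]},
    {"dp": [0,-0.0738,0.005],"dr": [0,0,-0.1113]},
    {"dp": [0,-0.0738,0.005],"dr": [0,0,-0.1484]},
    {"dp": [0,-0.0738,0.005],"dr": [0,0,-0.1876]},
    {"dp": [0,-0.0738,0.005],"dr": [0.0004,0,-0.1876]},
    {"dp": [0,-0.0738,0.005],"dr": [0.0004,0,-0.1876]},
    {"dp": [0,-0.0738,0.005],"dr": [0.0004,0,-0.1876]},
  ],
  hand=0.06,
)

```text
time: 9.9
eef_pos: [0.3553, 0.4343, 0.1363]
eef_rot: [[-0.98, -0.199, -0.002], [-0.199, 0.98, -0.005], [0.003, -0.004, -1.0]]
wrist_force: [0.1, -0.3, 1.4]
grip_width: 0.533
grasp_force: 0.0
```

```bash
python3 -c "
from h import *
import cv2
to(([.3565,.436,.0745],pose(58.6+43)))
b=arm.get_image('wrist')
cv2.imwrite('pics/w4.png',b[:,:,::-1])"
```

```text
t 9.9 p [0.3553 0.4343 0.1363] w 0.533061424162236 F [ 0.0644 -0.3051  1.3578] q [-0.9066  0.2139 -0.0298  1.8007  0.008   1.1323  0.8317]
dp [-0.0017  0.0017  0.0618] dr [-0.24 -0.18 -0.14]
```

View pics/w4.png

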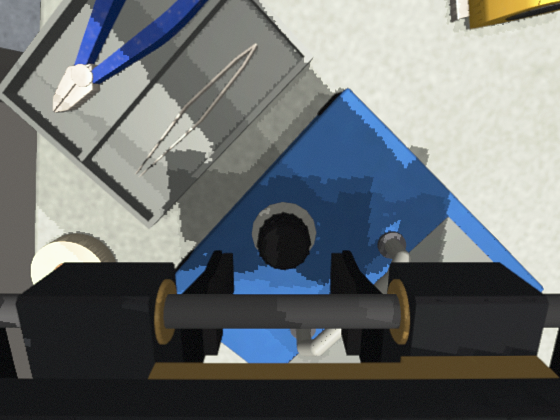

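The knob (284,240) is centred between the fingers, and the tweezers lie in their compartment. I'll descend and grip the knob.

Emit:
arm_command(
  plan=[
    {"dp": [-0.0013,0.0013,0.0313],"dr": [0,0,0]},
    {"dp": [-0.0013,0.0013,0.0563],"dr": [0,0,0]},
    {"dp": [-0.0013,0.0013,0.0713],"dr": [0,0,0]},
    {"dp": [-0.0013,0.0013,0.0775],"dr": [0,0,0]},
    {"dp": [-0.0013,0.0013,0.0775],"dr": [0,0,0]},
    {"dp": [-0.0013,0.0013,0.0775],"dr": [0,0,0]},
  ],
)

```text
time: 10.55
eef_pos: [0.3564, 0.4358, 0.0754]
eef_rot: [[-0.98, -0.201, -0.001], [-0.201, 0.98, -0.003], [0.002, -0.003, -1.0]]
wrist_force: [-0.0, 0.1, -0.3]
grip_width: 0.529
grasp_force: 0.0
```

Emit:
arm_command(
  plan=[
    {"dp": [0,0,0],"dr": [0,0,0]},
    {"dp": [0,0,0],"dr": [0,0,0]},
    {"dp": [0,0,0],"dr": [0,0,0]},
    {"dp": [0,0,0],"dr": [0,0,0]},
    {"dp": [0,0,0],"dr": [0,0,0]},
    {"dp": [0,0,0],"dr": [0,0,0]},
  ],
  hand=-1,
  newtons=30,
)

```text
time: 11.15
eef_pos: [0.3562, 0.4355, 0.0751]
eef_rot: [[-0.98, -0.201, -0.002], [-0.201, 0.98, -0.004], [0.002, -0.004, -1.0]]
wrist_force: [-0.7, -1.1, 4.0]
grip_width: 0.346
grasp_force: 30.0
```

To row units: 80 degrees is 0.3491.

Emit:
arm_command(
  plan=[
    {"dp": [0,0,0],"dr": [0,0,0.0349]},
    {"dp": [0,0,0],"dr": [0,0,0.0698]},
    {"dp": [0,0,0],"dr": [0,0,0.1047]},
    {"dp": [0,0,0],"dr": [0,0,0.1396]},
    {"dp": [0,0,0],"dr": [0,0,0.1745]},
    {"dp": [0,0,0],"dr": [0,0,0.2094]},
    {"dp": [0,0,0],"dr": [0,0,0.2443]},
    {"dp": [0,0,0],"dr": [0,0,0.2793]},
    {"dp": [0,0,0],"dr": [0,0,0.3142]},
    {"dp": [0,0,0],"dr": [0,0,0.3491]},
  ],
)

```text
time: 12.15
eef_pos: [0.3574, 0.4375, 0.0752]
eef_rot: [[-0.363, 0.932, 0.002], [0.932, 0.363, 0.0], [-0.0, 0.002, -1.0]]
wrist_force: [3.0, 5.3, -1.7]
grip_width: 0.345
grasp_force: 30.0
```

To row units: 6.5 degrees is 0.0284.

Emit:
arm_command(
  plan=[
    {"dp": [0,0,0],"dr": [0,0,0.0284]},
    {"dp": [0,0,0],"dr": [0,0,0.0284]},
    {"dp": [0,0,0],"dr": [0,0,0.0284]},
    {"dp": [0,0,0],"dr": [0,0,0.0284]},
  ],
)

```text
time: 12.55
eef_pos: [0.3576, 0.4376, 0.0752]
eef_rot: [[-0.261, 0.965, 0.002], [0.965, 0.261, 0.001], [0.0, 0.002, -1.0]]
wrist_force: [4.2, 4.9, -1.5]
grip_width: 0.344
grasp_force: 30.0
```

To row units: 6.5 degrees is 0.0284.

Emit:
arm_command(
  plan=[
    {"dp": [0,0,0],"dr": [0,0,0.0284]},
    {"dp": [0,0,0],"dr": [0,0,0.0284]},
    {"dp": [0,0,0],"dr": [0,0,0.0284]},
  ],
  hand=0.06,
)

```text
time: 12.85
eef_pos: [0.3556, 0.4349, 0.0742]
eef_rot: [[-0.152, 0.988, -0.003], [0.988, 0.152, -0.005], [-0.005, -0.004, -1.0]]
wrist_force: [0.1, -0.3, -0.9]
grip_width: 0.499
grasp_force: 0.0
```

I commanded an extra 6.5° during release by mistake. The fingers were already opening, and the tug will show whether it mattered. Back to the handle.

To row units: -0.065 m is -0.0813, -0.045 m is -0.0563.

Emit:
arm_command(
  plan=[
    {"dp": [0,0,-0.025],"dr": [0,0,0]},
    {"dp": [0,0,-0.0563],"dr": [0,0,0]},
    {"dp": [0,0,-0.0813],"dr": [0,0,0]},
    {"dp": [0,0,-0.0813],"dr": [0,0,0]},
  ],
)

```text
time: 13.25
eef_pos: [0.3572, 0.437, 0.1424]
eef_rot: [[-0.151, 0.988, 0.001], [0.988, 0.151, -0.0], [-0.0, 0.001, -1.0]]
wrist_force: [1.0, 0.1, 0.4]
grip_width: 0.528
grasp_force: 0.0
```

```bash
python3 -c "
from h import *
to(([.3864,.485,.144],pose(58.6)))
"
```

```text
t 13.25 p [0.3572 0.437  0.1424] w 0.5279629266297862 F [1.0157 0.1341 0.4074] q [-1.1055  0.2091  0.1944  1.7985 -0.0435  1.1378 -0.745 ]
dp [ 0.043   0.0361 -0.0016] dr [  0.03   0.03 -49.89]
```

To row units: 0.043 m is 0.0538, 0.03 m is 0.0375, -49.9 degrees is -0.2177.

Emit:
arm_command(
  plan=[
    {"dp": [0.0188,0.015,-0.0013],"dr": [0,0,-0.0362]},
    {"dp": [0.0375,0.03,-0.0013],"dr": [0,0,-0.0724]},
    {"dp": [0.0538,0.045,-0.0019],"dr": [0,0,-0.1091]},
    {"dp": [0.0538,0.045,-0.0019],"dr": [0,0,-0.1453]},
    {"dp": [0.0538,0.045,-0.0019],"dr": [0,0,-0.1815]},
    {"dp": [0.0538,0.045,-0.0019],"dr": [0,0,-0.2177]},
    {"dp": [0.0538,0.045,-0.0019],"dr": [0,0,-0.2177]},
    {"dp": [0.0538,0.045,-0.0019],"dr": [0,0,-0.2177]},
    {"dp": [0.0538,0.045,-0.0019],"dr": [0,0,-0.2177]},
  ],
  hand=-0.26,
)

```text
time: 14.15
eef_pos: [0.3851, 0.4832, 0.1403]
eef_rot: [[-0.852, 0.524, -0.003], [0.524, 0.852, -0.005], [-0.0, -0.006, -1.0]]
wrist_force: [-0.7, 0.2, -0.3]
grip_width: 0.368
grasp_force: 0.0
```

```bash
python3 -c "
from h import *
to(([.3862,.4848,.085],pose(58.6)))
"
```

```text
t 14.15 p [0.3851 0.4832 0.1403] w 0.3678181484544614 F [-0.7478  0.2287 -0.2828] q [-1.0097  0.3213  0.0828  1.6583 -0.0273  1.1688  0.0987]
dp [-0.      0.0023  0.0553] dr [-0.33  0.03 -0.22]
```

To row units: 0.0555 m is 0.0694, 0.052 m is 0.065, -0.2 degrees is -0.0009.

Emit:
arm_command(
  plan=[
    {"dp": [0,0.0006,0.0313],"dr": [0,0,-0.0009]},
    {"dp": [0,0.0006,0.0538],"dr": [0,0,-0.0009]},
    {"dp": [0,0.0006,0.065],"dr": [0,0,-0.0009]},
    {"dp": [0,0.0006,0.0694],"dr": [0,0,-0.0009]},
    {"dp": [0,0.0006,0.0694],"dr": [0,0,-0.0009]},
    {"dp": [0,0.0006,0.0694],"dr": [0,0,-0.0009]},
  ],
)

```text
time: 14.75
eef_pos: [0.3858, 0.4842, 0.0863]
eef_rot: [[-0.854, 0.52, -0.001], [0.52, 0.854, -0.003], [-0.001, -0.003, -1.0]]
wrist_force: [-0.0, -1.1, -0.1]
grip_width: 0.37
grasp_force: 0.0
```

Emit:
arm_command(
  plan=[
    {"dp": [0,0,0],"dr": [0,0,0]},
    {"dp": [0,0,0],"dr": [0,0,0]},
    {"dp": [0,0,0],"dr": [0,0,0]},
    {"dp": [0,0,0],"dr": [0,0,0]},
    {"dp": [0,0,0],"dr": [0,0,0]},
    {"dp": [0,0,0],"dr": [0,0,0]},
  ],
  hand=-1,
  newtons=35,
)

```text
time: 15.35
eef_pos: [0.3865, 0.4853, 0.0858]
eef_rot: [[-0.855, 0.519, 0.0], [0.519, 0.855, -0.001], [-0.001, -0.0, -1.0]]
wrist_force: [3.5, 4.1, -2.6]
grip_width: 0.106
grasp_force: 35.0
```

To row units: -0.008 m is -0.01, -0.005 m is -0.0063.

Emit:
arm_command(
  plan=[
    {"dp": [0,0,-0.0025],"dr": [0,0,0]},
    {"dp": [0,0,-0.0063],"dr": [0,0,0]},
    {"dp": [0,0,-0.01],"dr": [0,0,0]},
    {"dp": [0,0,-0.01],"dr": [0,0,0]},
    {"dp": [0,0,-0.01],"dr": [0,0,0]},
  ],
)

```text
time: 15.85
eef_pos: [0.388, 0.4877, 0.0929]
eef_rot: [[-0.855, 0.519, 0.004], [0.519, 0.855, 0.004], [-0.001, 0.006, -1.0]]
wrist_force: [9.1, 13.5, -14.3]
grip_width: 0.099
grasp_force: 35.0
```

The cover came up 7 mm, so it is free. I'll compute the arc.

```bash
cat > arc.py <<'E'
from h import *
import sys
u=np.array([.521,.8536,0]);H=np.array([.3864,.485,.0855])+.101*u;H[2]=.045
def tgt(th,f=.6):
    R=Ro.from_rotvec(np.radians(th)*np.array([-.8536,.521,0])).as_matrix()
    return H+R@(-.101*u+[0,0,.0405]),pose(58.6,f*th,148.6)
if __name__=='__main__':
    s=arm.get_state();d=np.array(s['eef_pos'])-H;print('angle now',158.15-np.degrees(np.arctan2(d[2],d@u)),'radius',np.hypot(d[2],d@u))
    to(*[tgt(float(a)) for a in sys.argv[1:]])
E
python3 arc.py 8 12 16 20 24 28 32 36 40 44 48 52 55
```

```text
angle now 4.244288163621235 radius 0.1089579408782655
t 15.85 p [0.388  0.4877 0.0929] w 0.09894353659274603 F [  9.1036  13.4572 -14.2799] q [-1.0069  0.3683  0.0791  1.6978 -0.0314  1.0708  0.1068]
dp [-0.0001  0.0035 -0.0062] dr [5.13 0.09 0.12]
dp [-0.0001  0.0075 -0.0126] dr [7.53 0.09 0.12]
dp [-0.0002  0.012  -0.0188] dr [9.93 0.09 0.12]
dp [-0.0002  0.0169 -0.0246] dr [12.33  0.09  0.12]
dp [-0.0002  0.0222 -0.03  ] dr [14.73  0.1   0.12]
dp [-0.0002  0.0279 -0.0351] dr [17.13  0.1   0.11]
dp [-0.0002  0.0339 -0.0397] dr [19.53  0.1   0.11]
dp [-0.0003  0.0402 -0.044 ] dr [21.93  0.1   0.11]
dp [-0.0003  0.0468 -0.0478] dr [24.33  0.11  0.11]
dp [-0.0003  0.0536 -0.0511] dr [26.73  0.11  0.11]
dp [-0.0003  0.0607 -0.0539] dr [29.13  0.11  0.1 ]
dp [-0.0003  0.0679 -0.0562] dr [31.53  0.11  0.1 ]
dp [-0.0003  0.0734 -0.0576] dr [33.33  0.12  0.1 ]
```

To row units: -0.03 m is -0.0375, -0.0245 m is -0.0306, 14.7 degrees is 0.0641.

Emit:
arm_command(
  plan=[
    {"dp": [0,0.0031,-0.005],"dr": [0.0109,0,0]},
    {"dp": [0,0.005,-0.0081],"dr": [0.0218,0,0.0004]},
    {"dp": [0,0.0094,-0.0156],"dr": [0.0327,0.0004,0.0004]},
    {"dp": [0,0.015,-0.0238],"dr": [0.0436,0.0004,0.0004]},
    {"dp": [0,0.0213,-0.0306],"dr": [0.0537,0.0004,0.0004]},
    {"dp": [0,0.0275,-0.0375],"dr": [0.0641,0.0004,0.0004]},
    {"dp": [0,0.0275,-0.0375],"dr": [0.0641,0.0004,0.0004]},
    {"dp": [0,0.0275,-0.0375],"dr": [0.0641,0.0004,0.0004]},
  ],
)

```text
time: 16.65
eef_pos: [0.3976, 0.5036, 0.12]
eef_rot: [[-0.854, 0.503, -0.134], [0.521, 0.825, -0.219], [0.001, -0.257, -0.966]]
wrist_force: [5.6, 6.2, -14.9]
grip_width: 0.098
grasp_force: 35.0
```

```bash
python3 arc.py 28 32 36 40 44 48 52 55 58
```

```text
angle now 21.568427742326037 radius 0.10914457762417383
t 16.65 p [0.3976 0.5036 0.12  ] w 0.0983800063050656 F [  5.6404   6.2205 -14.8613] q [-1.0151  0.5692  0.0898  1.3744 -0.0262  1.4587  0.0961]
dp [-0.0001  0.0067 -0.0102] dr [ 1.93 -0.04  0.01]
dp [-0.0001  0.0113 -0.0163] dr [ 4.33 -0.04  0.01]
dp [-0.0001  0.0163 -0.022 ] dr [ 6.73 -0.04  0.01]
dp [-0.0001  0.0216 -0.0274] dr [ 9.13 -0.04  0.01]
dp [-0.0001  0.0274 -0.0324] dr [11.53 -0.03  0.02]
dp [-0.0001  0.0334 -0.037 ] dr [13.93 -0.03  0.02]
dp [-0.0001  0.0398 -0.0411] dr [16.33 -0.03  0.02]
dp [-0.0001  0.0447 -0.0439] dr [18.13 -0.03  0.02]
dp [-0.0001  0.0498 -0.0465] dr [19.93 -0.03  0.02]
```

To row units: 0.0465 m is 0.0581, -0.0445 m is -0.0556, 13 degrees is 0.0567.

Emit:
arm_command(
  plan=[
    {"dp": [0,0.0084,-0.0125],"dr": [0.0087,0,0]},
    {"dp": [0,0.0141,-0.0204],"dr": [0.0175,0,0]},
    {"dp": [0,0.0204,-0.0275],"dr": [0.0262,0,0]},
    {"dp": [0,0.027,-0.0343],"dr": [0.0349,0,0]},
    {"dp": [0,0.0343,-0.0405],"dr": [0.0436,0,0]},
    {"dp": [0,0.0418,-0.0463],"dr": [0.048,0,0]},
    {"dp": [0,0.0498,-0.0513],"dr": [0.0524,0,0]},
    {"dp": [0,0.0581,-0.0556],"dr": [0.0567,0,0]},
    {"dp": [0,0.0581,-0.0556],"dr": [0.0567,0,0]},
    {"dp": [0,0.0581,-0.0556],"dr": [0.0567,0,0]},
  ],
)

```text
time: 17.65
eef_pos: [0.4258, 0.55, 0.1528]
eef_rot: [[-0.853, 0.459, -0.247], [0.521, 0.753, -0.402], [0.001, -0.471, -0.882]]
wrist_force: [-1.8, -1.9, -4.9]
grip_width: 0.102
grasp_force: 35.0
```

```bash
python3 arc.py 56; python3 -c "
from h import *
import cv2
a=arm.get_image('side');b=arm.get_image('top')
im=np.hstack([cv2.resize(a[100:300,180:380],(400,400),interpolation=2),cv2.resize(b[120:340,170:390],(400,400),interpolation=2)])
cv2.imwrite('pics/c5.png',im[:,:,::-1])"
```

```text
angle now 55.08727760963849 radius 0.11070192581579508
t 17.65 p [0.4258 0.55   0.1528] w 0.10191062388539202 F [-1.8225 -1.8772 -4.8989] q [-1.0107  0.8615  0.1014  0.8957 -0.034   1.8764  0.0953]
dp [-0.0003  0.0026  0.0003] dr [ 5.48 -0.08  0.03]
```

View pics/c5.png

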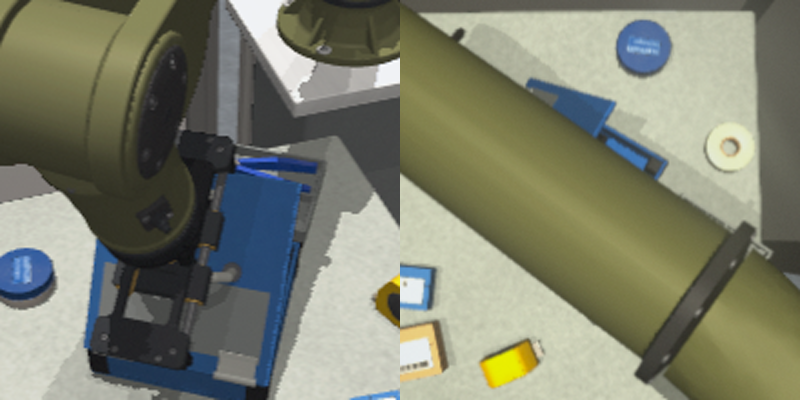

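The cover stands open at about 55° with the gripper on the handle, and the tin and tape haven't moved. I'll let it settle, then hand in.

Emit:
arm_command(
  plan=[
    {"dp": [0,0,0],"dr": [0,0,0]},
    {"dp": [0,0,0],"dr": [0,0,0]},
    {"dp": [0,0,0],"dr": [0,0,0]},
    {"dp": [0,0,0],"dr": [0,0,0]},
    {"dp": [0,0,0],"dr": [0,0,0]},
    {"dp": [0,0,0],"dr": [0,0,0]},
  ],
)

```text
time: 18.35
eef_pos: [0.4264, 0.5509, 0.1533]
eef_rot: [[-0.854, 0.46, -0.245], [0.521, 0.754, -0.4], [0.001, -0.469, -0.883]]
wrist_force: [-0.6, -0.1, -14.0]
grip_width: 0.105
grasp_force: 35.0
```

```bash
python3 -c "
from arc import *
s=arm.get_state();print(s['eef_pos'],s['wrist_force'],s['grasp_force'],np.abs(s['qvel']).max())
print(arm.finish_job())"
```

```text
[0.4264 0.5509 0.1533] [ -0.5533  -0.0939 -13.9517] 34.99208092689514 0.0030149457395899143
the job is handed in; nothing more can be done
None
```

The job is handed in at about 18 s: the tweezers lie flat and lengthwise in the empty compartment, the tug showed the cover was caught, a quarter turn of the knob freed it, and the gripper is holding it by its handle, still, at about 55°.

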